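# Put the cooking probe and its power pack away on the charging station

### The arm

A 6-joint arm with a two-finger parallel gripper is mounted at the origin on a cart in front of the work surface, level with it; the furniture and walls round the work are solid. World frame = base frame: x ahead of the robot, y to its left, z up, the work surface at z = 0. Lengths are in mm, angles in rad, forces in N, time in s.
With the tool pointing down it reaches from about 325 to 1000 mm from the base axis. Payload 5.1 kg.
Tool frame: the origin (TCP) lies on the centre line of the jaws, within the pads' length; the fingertips stand 14 mm ahead of it and the grasp point (between the pads) lies 5 mm behind it; z points along the fingers, y is the line along which they close (so a half turn about z gives the same grasp; the last joint's range is limited). The gripper opens to 85 mm and grips with 20 to 120 N. Pads are 22 mm wide; open, the fingers measure 114 mm over their backs; the gripper's body (76 mm by 85 mm) begins 54 mm behind the grasp point. The pads swing forward as they close: fully open they stand 13 mm farther back than shut.
Start: joints at [1.114, 0.124, 1.65, -0, 1.367, -0.083], TCP at [237.371, 605.095, 245.322] pointing down, gripper open.
Joint ranges: [-2.61, 2.61], [-1.02, 2.33], [0.03, 2.71], [-1.35, 4.49], [0.32, 2.68], [-2.91, 2.91]. Speed limits (rad/s): [2.57, 2.57, 3.14, 3.14, 3.14, 3.14].

### API

Orientations are given as a unit quaternion [x, y, z, w].
In Python, from station import monitor, get_image, order gives the robot as it stands.
- The arm moves only by the tool drive_tool, never from a script. Its argument "steps" is a list of rows, each a list of 3 entries, a list of its own where there are three numbers: the closure, from 0 (fully open) to 1 (shut), then the shift along the world's x, y, z in m, then the turn about the world's z in rad. A call has 1 to 5 rows; each row shifts and turns the commanded pose from where the row before left it; what a row does not reach is not made up. A row lasts 1/8 s, in which the tool goes at most 62.5 mm and 10.7 degrees, less where a joint would pass 70% of its speed; a pose out of reach is approached as far as the arm can. A call is refused whole if a number of a shift passes 0.0625 or a number of a turn 0.188, either way. A call with a gripper value outside its range is refused whole. The fingers move at their own pace and stop on an object; the grip force is fixed at half the most. Time passes only in rows, so rows that do not move let the fingers close. It gives the time, the measured TCP pose, the force, the opening and the grip force at its end, in the units of the state.
- monitor.get_obs(): the state, without advancing time (a new reading comes with each control period).
- get_image(name): name is "scene" or "top" or "wrist"; returns a dict with "image" (420x560x3 uint8, blue, green, red), "K" (3x3 intrinsics, pixels), "D" ([k1, k2, p1, p2, k3] as OpenCV has them; the pictures are not rectified), "R" (3x3) and "t" (3): a world point X has camera coordinates R X + t. Camera axes: x right, y down, z forward; pixel columns grow to the right and rows downward; lengths in mm; the calibration is good to about 2 mm. A picture is of the moment at which its call begins. There is no depth.
- order.job_done(): hands the job in; it is judged then, once.
The state is a dict: "t": time; "joints": joint angles; "joint_velocities": joint speeds; "tau": joint torques, N m; "tcp_pos": TCP position; "orientation": TCP orientation; "wrist_force": force on the tool from outside, world axes, zero at the start; "ft_torque": the same for the moment, N m; "finger_gap": finger opening in mm; "grip_force": force on a finger pad.
Only numpy, scipy, OpenCV 4.12 (cv2) and the standard library are available. Lean on these libraries where they do the work, as an engineer would, in place of code of your own. Each camera call takes 0.05 s, during which the arm holds its last target. There are 200 camera calls.

### The job

Put the cooking thermometer away on its charging station: set the blue power pack flat on the floor of the rectangular pocket and swing the orange locking lever fully shut over it. Take the probe from its wooden rest and push its steel rod down the clear tube, against the stiff contact inside, until its black flange sits on the tube's mouth. The pack and the probe may be done in either order; do not shift or knock over the mill, lemon, garlic or spice jar.

Things in the scene. Friction and masses are not known exactly. Their poses are not given: they have to be found in the camera images.
- station: White charging station, fixed to the worktop, base 134 (x) x 158 (y) x 8 mm. Origin on the worktop; its z is up. It carries a white pocket block (94 x 66 mm, 33 mm high) centred at x 0, y -12.5 mm, a clear upright tube centred at x 0, y +72.5 mm, and a lever pin at x +62, y -12.5 mm.
- tube_mouth (a point): Centre of the tube's upper rim, 90 mm above the worktop. Bore 14 mm in diameter, flaring to 26 mm over the top 8 mm; rim outside 38 mm. A stiff brass contact waits 53 mm below the rim. Axes as the station.
- pocket_floor (a point): Centre of the pocket's floor, 8 mm above the worktop. The pocket is 74 mm (station x) by 44 mm (station y), 25 mm deep; its top 8 mm flare outwards to 84 x 54 mm at the lip.
- lever (a joint): Angle of the orange locking lever about its upright pin: 0 = shut, over the middle of the pocket, pointing to the station's -x; grows counter-clockwise from above, swinging it out over the station's -y side; 2.0 = its open stop. It stays where left and starts between 1.25 and 1.9. Underside 56.5 mm, top 65.5 mm above the worktop: 3.5 mm above a seated pack, but a pack not seated blocks it.
- lever_knob (a point): Top centre of the round upright knob at the lever's free end, 95.5 mm above the worktop, 85 mm from the pin; knob 18 mm in diameter, standing 30 mm above the lever.
- carriage (a joint): How far the brass contact in the tube has been pushed down, m: 0 at the start, about 0.027 when the probe's flange sits on the tube's mouth, stop 0.030. Friction about 5 N holds it; it does not spring back.
- probe: Cooking probe, 147 mm long, 80 g, all round: steel rod 10 mm in diameter and 80 mm long with a tapered tip, then a black flange 32 mm in diameter and 5 mm thick, then a black handle 22 mm in diameter and 62 mm long with a blue band. Origin at the rod's tip, z along it towards the handle. It starts in the rest, leaning 30 degrees from upright, and can be lifted straight out.
- probe_grip (a point): On the probe's axis, in the middle of the handle, 117 mm from the tip (37 mm past the rod).
- pack: Blue power pack, block 70 (x) x 40 (y) x 45 (z) mm, about 150 g, origin at the centre of its underside. It stands on the worktop; either way round fits the pocket.
- rest: Light wooden sloping rest, fixed to the worktop, base 130 x 70 mm centred 45 mm ahead of the origin (+x), an open trough 22 mm wide holding the rod. Origin on the worktop; the probe leans towards its -x, its tip at x +85, z +16 mm, the middle of the handle at x +26, z +117 mm.
- mill: Bystander: brown wooden mill, 58 mm across, 170 mm tall, beside the rest on its -y side; origin at its underside.
- lemon: Bystander: yellow lemon, 70 x 51 x 52 mm, beside the rest on its +y side; origin at its underside.
- garlic: Bystander: garlic bulb, 60 mm across, 58 mm tall, beside the pack; origin at its underside.
- spice_jar: Bystander: spice jar with a dark cap, 41 mm across, 105 mm tall, behind the pack; origin at its underside.
- mug: Striped mug, fixed in place, 86 x 120 mm, 90 mm tall, at the back; origin at its underside.
- canister: Green lidded canister, fixed in place, 87 mm across, 110 mm tall, at the back; origin at its underside.
Not all that is in view belongs to the job. There is more than one size of the pack; the one meant has the size given above.

How it is judged (in metres and radians):
At the end, for the whole second after the job is handed in: Probe in the tube, within 8 mm of its axis, 0.09 rad of upright, tip over 75 mm below the rim, contact pushed over 22 mm; pack in the pocket within 6 mm of its centre, 3 mm of its floor, level to 0.06 rad; lever within 0.15 rad of shut; probe and pack at rest (value of joint carriage above 0.022 m and horizontal distance between probe and tube_mouth below 0.008 m and angle between probe's own z axis and vertical below 0.09 rad and z of probe in the frame of tube_mouth below -0.075 m and horizontal distance between pack and pocket_floor below 0.006 m and z of pack in the frame of pocket_floor below 0.003 m and angle between pack's own z axis and vertical below 0.06 rad and value of joint lever below 0.15 rad and linear speed of each of probe, pack below 0.02 m/s); the robot touches nothing.
It fails at once if the mill, lemon, garlic or spice jar is shifted by more than 30 mm (distance of any of mill, lemon, garlic, spice_jar from where it was at the start of the episode above 0.03 m).
It fails at once if the mill or spice jar is tipped over (angle between any of mill, spice_jar's own z axis and vertical above 0.5 rad).
It also fails if it takes over 72 s, if anything falls off the work surface, if the arm or the gripper's body presses on something with over 40 N, if the wrist force passes 120 N, or if a joint passes its speed limit or range.

## Working session

There is one attempt and no reset: what is moved stays moved. The work goes in short steps, Python scripts to look and compute and a tool call to move; the robot and the scene stay as the last step left them, time stands still between calls to the robot, and variables do not carry over. Pictures are saved under pics/ and viewed, at most 10 in all, crops included, and the job is handed in when it is done.

Besides the shell and the picture viewer there is one more tool, called after "Call:" as name([rows], argument=value, ...), one row to a line, values as JSON. drive_tool: Moves the arm, as the interface text tells. Its arguments: {"type":"object","properties":{"steps":{"type":"array","items":{"type":"array"}}},"required":["steps"]}

```bash
mkdir -p pics; ls; cat > h.py <<'E'
import sys; sys.path.insert(0,'.')
import numpy as np, cv2, pickle
def snap(name,tag):
    from station import get_image
    d=get_image(name); pickle.dump(d,open(f'pics/{tag}.pkl','wb')); cv2.imwrite(f'pics/{tag}.png',d['image']); return d
def load(tag): return pickle.load(open(f'pics/{tag}.pkl','rb'))
def ray(d,uv):
    K,D,R,t=[np.array(d[k],float) for k in 'KDRt']
    p=cv2.undistortPoints(np.array([[uv]],float),K,D)[0,0]
    return -R.T@t.ravel(), R.T@np.array([p[0],p[1],1.])
def atz(d,uv,z):
    o,v=ray(d,uv); return o+v*(z-o[2])/v[2]
def tri(*obs):
    A=np.zeros((3,3));b=np.zeros(3);L=[]
    for d,uv in obs:
        o,v=ray(d,uv); v=v/np.linalg.norm(v); P=np.eye(3)-np.outer(v,v); A+=P;b+=P@o; L.append((o,P))
    X=np.linalg.solve(A,b); return X,[round(float(np.linalg.norm(P@(X-o))),1) for o,P in L]
def proj(d,X):
    K,D,R,t=[np.array(d[k],float) for k in 'KDRt']
    return cv2.projectPoints(np.array(X,float).reshape(-1,3),cv2.Rodrigues(R)[0],t.reshape(3,1),K,D)[0].reshape(-1,2)
E
python3 - <<'E'
from h import *
a=snap('scene','s0');b=snap('top','t0');w=snap('wrist','w0')
print([ (-np.array(d['R']).T@np.array(d['t']).ravel()).round() for d in (a,b,w)])
cv2.imwrite('pics/s0b.png',cv2.resize(a['image'],(800,600),interpolation=cv2.INTER_CUBIC))
cv2.imwrite('pics/t0b.png',cv2.resize(b['image'],(800,600),interpolation=cv2.INTER_CUBIC))
from station import monitor
print(monitor.get_obs())
E
```

```text
pics
[array([ 156., -903.,  700.]), array([ 355.,  -29., 1370.]), array([165., 633., 374.])]
{'t': 0.15, 'joints': array([ 1.11437980e+00,  1.24404176e-01,  1.65132406e+00, -3.40155895e-05,
        1.36748441e+00, -8.25894671e-02]), 'joint_velocities': array([ 0.00109262, -0.0034823 , -0.00294683, -0.00151228,  0.00082646,
       -0.00120868]), 'tau': array([ 3.55381071e-04, -4.24224222e+01, -3.66014421e+01, -8.62371439e-05,
        4.63633449e-03, -1.42253262e-05]), 'tcp_pos': array([237.20560353, 604.70893761, 244.32517023]), 'orientation': array([ 1.85823625e-01,  9.82582782e-01, -7.85190268e-04, -1.99609326e-04]), 'wrist_force': array([-0.13906071,  0.35654711, -0.20660259]), 'ft_torque': array([0.02520124, 0.01123094, 0.06490329]), 'grip_force': 0.0, 'finger_gap': 85.36954288408097}
```

View pics/s0b.png

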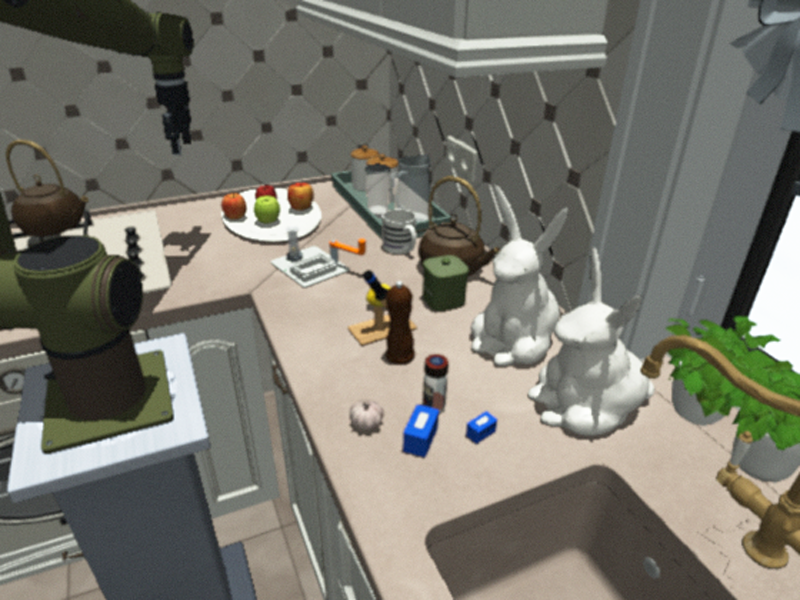

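View pics/t0b.png

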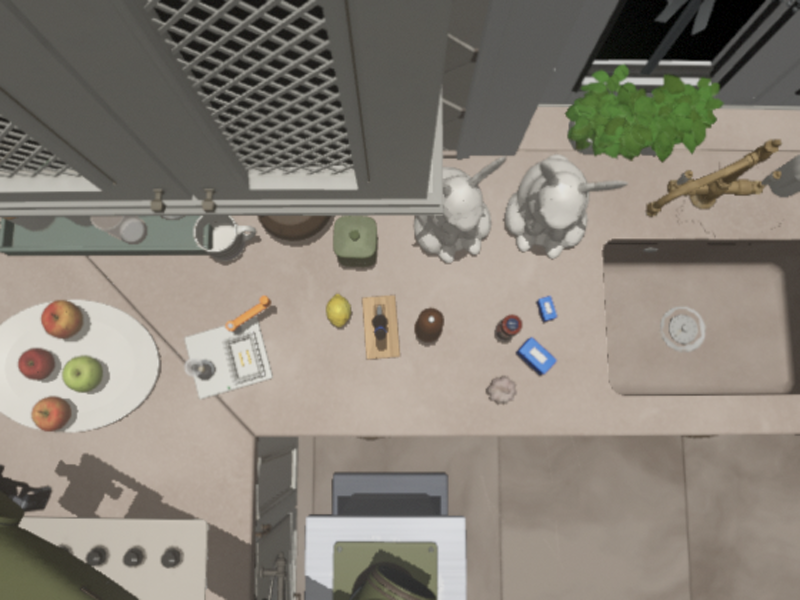

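Top view (800x600): station ~(228,358), lever knob (265,302), probe handle (380,322), rest (380,327), large pack (537,355), small decoy (547,308). Next I'll enlarge the crops to read pixels.

```bash
cat >> h.py <<'E'
def tile(d,x,y,w,h,s):
    im=cv2.resize(d['image'][y:y+h,x:x+w],None,fx=s,fy=s,interpolation=cv2.INTER_CUBIC)
    for i in range(x-x%10+10,x+w,10):
        X=int((i+.5-x)*s); cv2.line(im,(X,0),(X,6),(0,0,255),1); cv2.putText(im,str(i),(X-9,16),0,.33,(0,0,255),1)
    for j in range(y-y%10+10,y+h,10):
        Y=int((j+.5-y)*s); cv2.line(im,(0,Y),(6,Y),(0,0,255),1); cv2.putText(im,str(j),(8,Y+4),0,.33,(0,0,255),1)
    return im
def pad(im,w,h):
    return cv2.copyMakeBorder(im,0,h-im.shape[0],0,w-im.shape[1],cv2.BORDER_CONSTANT)
E
python3 - <<'E'
from h import *
s,t=load('s0'),load('t0')
A=np.hstack([tile(t,126,204,66,76,6),tile(t,345,196,66,76,6)])
cv2.imwrite('pics/c1.png',np.vstack([A,pad(tile(t,226,203,132,22+20,3),A.shape[1],130)]))
B=np.hstack([tile(s,186,152,76,50,5),tile(s,240,182,76,50,5)])
C=np.hstack([tile(s,240,228,76,62,5),tile(s,276,276,76,62,5)])
cv2.imwrite('pics/c2.png',np.vstack([B,C])); print(A.shape,B.shape,C.shape)
E
```

```text
(456, 792, 3) (250, 760, 3) (310, 760, 3)
```

View pics/c1.png

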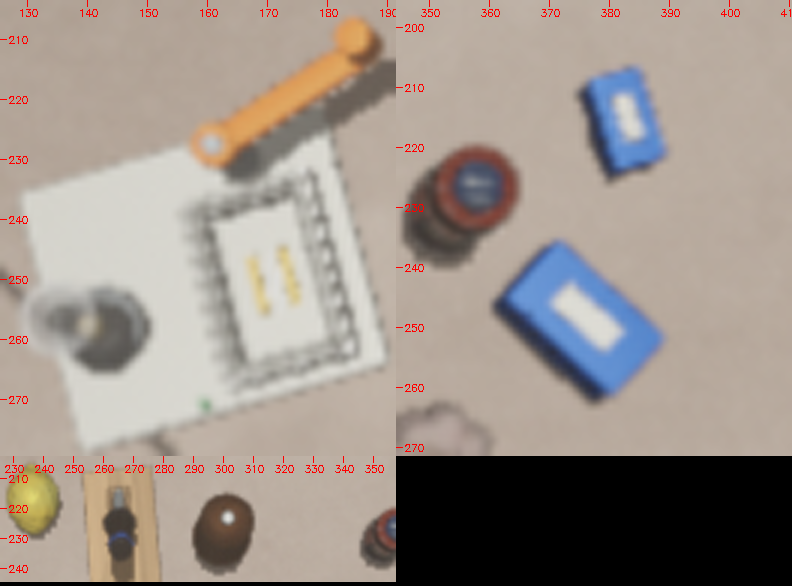

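View pics/c2.png

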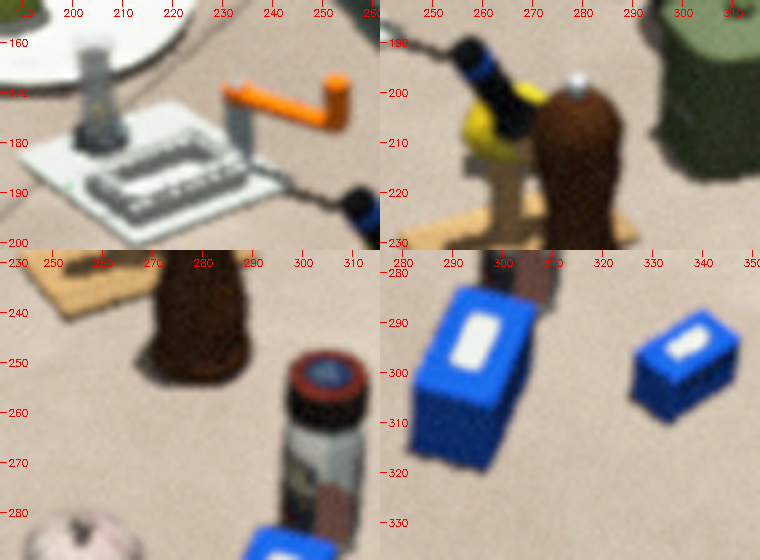

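Crop c1 (top): station corners about (129,235.5), (190,264), (139.5,278); tube mouth (134,256.5); pin (160.5,227.5); knob (184.5,209); pack top corners (371.5,235.5), (389,251.5), (378,262), (361.5,246). Crop c2 (scene): tube mouth about (204.5,161), knob top (253,167.5), pin (232,169.5), pack top corners (292,282.5), (307,286), (299,306), (282.5,301), handle end (257.5,189.5).

```bash
python3 - <<'E'
from h import *
np.set_printoptions(suppress=True,precision=1)
s,t=load('s0'),load('t0')
P={'tube':((134,256.5),(204.5,161)),'knob':((184.5,209),(253,167.5)),'pin':((160.5,227.5),(232,169.5)),
'p0':((371.5,235.5),(292,282.5)),'p1':((389,251.5),(307,286)),'p2':((378,262),(299,306)),'p3':((361.5,246),(282.5,301)),
}
for k,(a,b) in P.items(): print(k,*tri((t,a),(s,b)))
print('station z8',[atz(t,p,8) for p in ((129,235.5),(190,264),(139.5,278))], 'scene', [atz(s,p,8) for p in ((189.5,183),(219.5,171),(244,188.5),(212.5,202))])
print('pack45',[atz(t,P[k][0],45) for k in ('p0','p1','p2','p3')])
q=[atz(t,P[k][0],45)[:2] for k in ('p0','p1','p2','p3')];print('ctr',np.mean(q,0))
print('handle top-view',atz(t,(265.5,225),145),atz(t,(265.5,230),117), 'rest', [atz(t,p,10) for p in((253.5,206),(277,206))])
# handle end
print('mug',atz(t,(150,165),90),'mill',atz(t,(300,226),170),'lemon',atz(t,(237,217),26),'garlic',atz(t,(351,273),40),'jar',atz(t,(358,226),105))
E
```

```text
tube [442.2 372.2  83.5] [1.7, 1.7]
knob [572.1 232.3  98. ] [0.2, 0.2]
pin [523.2 306.2  65.7] [1.1, 1.1]
p0 [ 486.9 -286.8   61.7] [15.5, 15.5]
p1 [ 466.2 -337.2   95.6] [13.2, 13.2]
p2 [ 448.4 -323.1   28.1] [20.9, 20.9]
p3 [ 467.  -271.2   -5.4] [11.6, 11.6]
station z8 [array([507.7, 414.1,   8. ]), array([424.1, 229.5,   8. ]), array([382.9, 376.9,   8. ])] scene [array([383.2, 373.4,   8. ]), array([508.4, 422.4,   8. ]), array([548. , 261.7,   8. ]), array([422.5, 216.6,   8. ])]
pack45 [array([ 503.6, -295.4,   45. ]), array([ 457.7, -344. ,   45. ]), array([ 428. , -311.5,   45. ]), array([ 473.6, -265.9,   45. ])]
ctr [ 465.7 -304.2]
handle top-view [520.7   5.3 145. ] [510.8   6.  117. ] rest [array([595.8,  44.9,  10. ]), array([595.7, -24.9,  10. ])]
mug [700.9 337.5  90. ] mill [514.6 -85.1 170. ] lemon [560.4  92.1  26. ] garlic [ 397.3 -234.8   40. ] jar [ 523.1 -247.1  105. ]
```

Measured heights: tube 83.5 (90 given), knob 98 (95.5), pin 66. The station pose is consistent: yaw about 15°, origin about (460.5,302). I mismatched the pack corners between the two views and will redo them. Moving now, taking wrist views on the way.

```bash
python3 - <<'E'
from h import *
np.set_printoptions(suppress=True,precision=2)
s,t,w=load('s0'),load('t0'),load('w0')
T=[(371.5,235.5),(389,251.5),(378,262),(361.5,246)];S=[(307,286),(299,306),(282.5,301),(292,282.5)]
X=[]
for a,b in zip(T,S):
    x,e=tri((t,a),(s,b)); X.append(x); print(x,e)
print(np.mean(X,0)); print('wrist fwd',np.array(w['R'])[2], 'corner',[atz(w,p,0) for p in((0,0),(559,0),(0,419),(559,419))])
E
```

```text
[ 504.17 -295.26   47.65] [0.9, 0.9]
[ 458.89 -344.04   46.83] [1.4, 1.4]
[ 431.16 -312.86   43.94] [3.3, 3.3]
[ 476.57 -267.12   44.34] [3.1, 3.1]
[ 467.7  -304.82   45.69]
wrist fwd [ 0.28 -0.11 -0.95] corner [array([-24.25, 415.44,   0.  ]), array([175.07, 922.33,   0.  ]), array([423.16,  97.78,   0.  ]), array([718.38, 851.84,   0.  ])]
```

Call:
drive_tool([
  [0, [0.03, -0.05, 0], 0.1],
  [0, [0.04, -0.06, 0], 0.1],
  [0, [0.04, -0.06, 0], 0.1],
  [0, [0.04, -0.06, 0], 0.074],
  [0, [0.04, -0.05, 0], 0],
])

```text
t: 0.78
tcp_pos: [410.9, 348.4, 245.1]
orientation: [-0.001, 1.0, 0.0, 0.0]
wrist_force: [-0.3, 0.6, 0.4]
finger_gap: 85.3
grip_force: 0.0
```

```bash
python3 -c "
from h import *
snap('wrist','w1')"
```

Call:
drive_tool([
  [0.3, [0, -0.06, 0], 0],
  [0.3, [0, -0.06, 0], 0],
  [0.3, [0, -0.06, 0], 0],
  [0.3, [0, -0.06, 0], 0],
  [0.3, [0, -0.06, 0], 0],
])

```text
t: 1.45
tcp_pos: [409.9, 48.8, 245.3]
orientation: [-0.0, 1.0, -0.0, 0.0]
wrist_force: [0.6, 0.5, 0.3]
finger_gap: 59.6
grip_force: 0.0
```

```bash
python3 - <<'E'
from h import *
w=snap('wrist','w2'); a=load('w1')
cv2.imwrite('pics/c3.png',np.hstack([cv2.resize(tile(x,0,0,560,420,1),(400,300)) for x in (a,w)]))
np.set_printoptions(suppress=True,precision=0)
print(proj(a,[[442,372,90],[463.7,290,33],[572,232,95]]),proj(w,[[512,8,117],[571,8,16]]))
E
```

```text
[[307. 232.]
 [218. 232.]
 [153. 364.]] [[228. 325.]
 [241. 317.]]
```

View pics/c3.png

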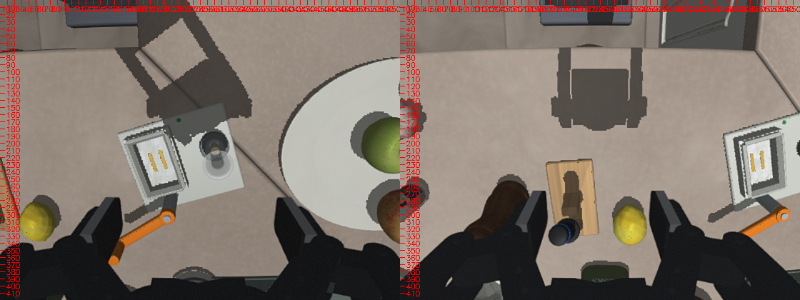

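Left (w1): station with tube about (302,215), pin (235,302). Right (w2): rest with the handle about (228,326). My predictions match. Zooming in.

```bash
python3 - <<'E'
from h import *
w=load('w2'); a=load('w1')
cv2.imwrite('pics/c4.png',np.hstack([tile(a,150,130,200,210,2),pad(tile(w,190,210,100,150,4),400,420)[:420]]) if 0 else np.hstack([tile(a,150,140,195,200,2),pad(tile(w,190,215,100,140,4),400,560)[:400]]))
E
```

```text
(no output)
```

View pics/c4.png

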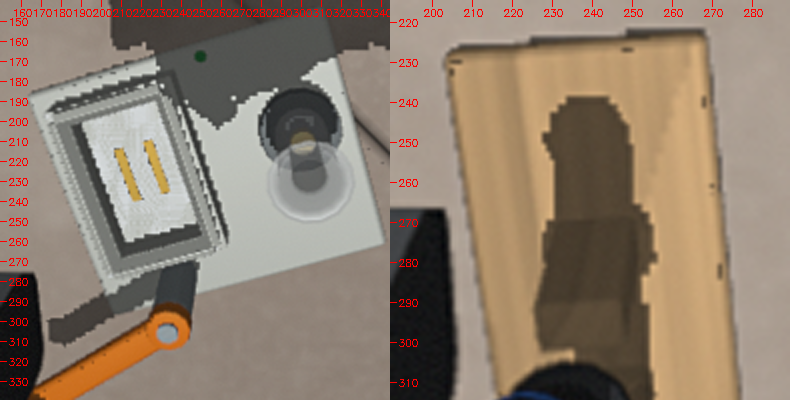

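```bash
python3 - <<'E'
from h import *
np.set_printoptions(suppress=True,precision=1)
w=load('w2'); a=load('w1');t=load('t0')
print('tube',atz(a,(305,230.5),90),tri((a,(305,230.5)),(t,(134,256.5))),'pin',tri((a,(234,305)),(t,(160.5,227.5))),atz(a,(234,305),65.5),'pocket',atz(a,(217,231),33))
floor=[(190.5,206.5),(226.5,188),(247,251),(212,261)]
print([atz(a,p,8)[:2] for p in floor], 'lip',[atz(a,p,33)[:2] for p in [(172.5,199),(229,182.5),(261,262.5),(206,280)]])
print('rest',[atz(w,p,10)[:2] for p in((204,229),(268.5,222.5),(270,245),(277,312),(207,245),(217,312))])
snap('wrist','w2b')
E
```

```text
tube [440.6 370.5  90. ] (array([440.1, 370.3,  91.1]), [0.1, 0.1]) pin (array([524.6, 306.3,  66.4]), [0.7, 0.7]) [525.7 306.7  65.5] pocket [462.7 288.8  33. ]
[array([445.2, 258.2]), array([425.6, 296.4]), array([494.9, 315.4]), array([506.8, 277.2])] lip [array([430.1, 247.4]), array([414. , 302.5]), array([496.5, 331.4]), array([516.5, 274.6])]
rest [array([468.4, -28.5]), array([461.1,  39. ]), array([486.3,  40.4]), array([568.4,  47.7]), array([486.5, -26.5]), array([568.7, -20.3])]
```

Call:
drive_tool([
  [0.3, [0.05, -0.02, 0], 0.087],
  [0.3, [0.05, -0.02, 0], 0],
  [0.3, [0, 0, -0.03], 0],
  [0.3, [0, 0, -0.03], 0],
  [0.3, [0, 0, 0], 0],
])

```text
t: 2.17
tcp_pos: [508.5, 11.1, 182.0]
orientation: [-0.044, 0.999, 0.001, -0.003]
wrist_force: [-0.4, -0.0, 0.9]
finger_gap: 59.9
grip_force: 0.0
```

```bash
python3 - <<'E'
from h import *
np.set_printoptions(suppress=True,precision=1)
s=snap('scene','s1'); w=snap('wrist','w3')
print(proj(s,[[510.6,9.3,117],[496.2,8,143]]),proj(w,[[510.6,9.3,117],[496.2,8,143]]))
cv2.imwrite('pics/c5.png',np.hstack([tile(s,220,140,100,100,4),pad(tile(w,130,220,200,200,2),400,400)]))
from station import monitor
o=monitor.get_obs(); print(o['tcp_pos'],o['finger_gap'])
E
```

```text
[[260.5 198. ]
 [255.7 191.2]] [[274.8 237.7]
 [274.3 229.7]]
[510.6  10.9 185.8] 59.99863665024163
```

View pics/c5.png

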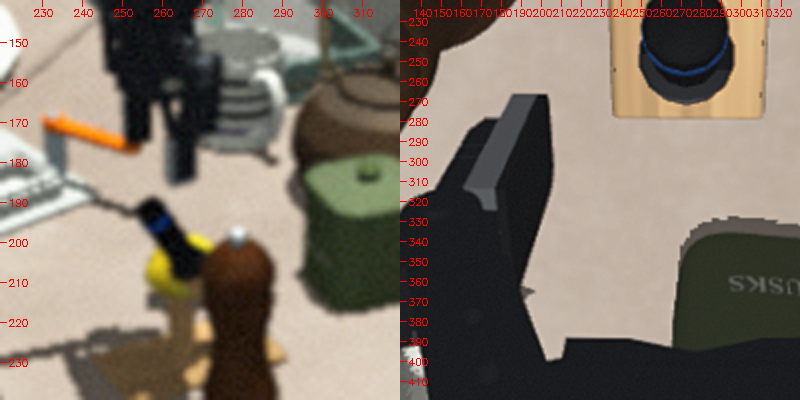

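Handle end at (256,190) and middle about (261,198) in scene; centred at column 273 in wrist. Both match the predicted point, so I descend and grasp.

Call:
drive_tool([
  [0.3, [0, -0.0015, -0.04], 0],
  [0.3, [0, 0, -0.034], 0],
  [1, [0, 0, 0], 0],
  [1, [0, 0, 0], 0],
  [1, [0, 0, 0], 0],
])

```text
t: 2.9
tcp_pos: [512.0, 8.7, 114.1]
orientation: [-0.044, 0.999, -0.0, 0.002]
wrist_force: [-1.1, 0.6, 3.5]
finger_gap: 20.7
grip_force: 58.5
```

Call:
drive_tool([
  [1, [0, 0, 0], 0],
  [1, [0, 0, 0], 0],
])

```text
t: 3.15
tcp_pos: [512.0, 8.7, 114.0]
orientation: [-0.044, 0.999, -0.0, 0.002]
wrist_force: [-1.4, 0.4, 6.6]
finger_gap: 20.7
grip_force: 58.6
```

Call:
drive_tool([
  [1, [0, 0, 0.02], 0],
  [1, [0, 0, 0.03], 0],
  [1, [0, 0, 0.035], 0],
  [1, [0, 0, 0.035], 0],
  [1, [-0.02, 0.02, 0], 0],
])

```text
t: 3.78
tcp_pos: [492.9, 28.2, 236.2]
orientation: [-0.043, 0.999, -0.0, 0.004]
wrist_force: [-0.2, 0.1, -1.2]
finger_gap: 20.6
grip_force: 58.8
```

Call:
drive_tool([
  [1, [-0.02, 0.05, 0], 0],
  [1, [-0.02, 0.05, 0], 0],
  [1, [-0.02, 0.055, 0], 0],
  [1, [-0.02, 0.055, 0], 0],
  [1, [-0.02, 0.05, 0], 0],
])

```text
t: 4.4
tcp_pos: [389.5, 290.6, 232.0]
orientation: [-0.044, 0.999, 0.0, 0.001]
wrist_force: [0.8, -0.4, 0.2]
finger_gap: 20.5
grip_force: 58.9
```

Call:
drive_tool([
  [1, [-0.005, 0.04, 0], 0],
  [1, [0, 0.03, 0], 0],
  [1, [0, 0, 0], 0],
])

```text
t: 4.78
tcp_pos: [385.0, 360.3, 231.7]
orientation: [-0.045, 0.999, 0.0, 0.0]
wrist_force: [0.1, -0.4, -1.0]
finger_gap: 20.4
grip_force: 58.9
```

```bash
python3 - <<'E'
from h import *
s=snap('scene','s2'); w=snap('wrist','w4'); t=snap('top','t2')
cv2.imwrite('pics/c6.png',np.vstack([np.hstack([tile(s,170,100,100,80,4),tile(t,100,205,100,80,4)]),pad(tile(w,140,180,280,200,1.3),800,260)]))
from station import monitor
o=monitor.get_obs(); print(o['tcp_pos'],o['finger_gap'],o['grip_force'],o['wrist_force'])
E
```

```text
[385.43739324 358.21390299 231.37562296] 20.60532119970135 58.92271935939789 [-0.33165951 -0.00579261 -0.71409761]
```

View pics/c6.png

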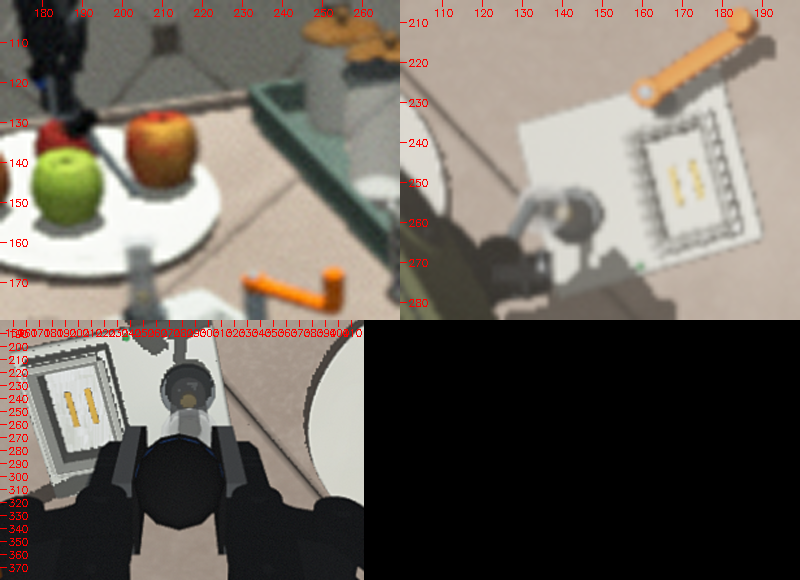

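```bash
python3 - <<'E'
from h import *
np.set_printoptions(suppress=True,precision=1)
s=load('s2');t=load('t2')
print(tri((s,(203.3,147)),(t,(135,253))),'flange',tri((s,(189,130)),(t,(127,263))))
tip=[443.7,363.4,133]
print(proj(s,[tip]),proj(t,[tip]))
E
```

```text
(array([442.8, 351.8, 144.8]), [3.1, 3.1]) flange (array([407. , 351.5, 211.2]), [9.0, 9.0])
[[203.9 148.8]] [[131.8 254.1]]
```

```bash
python3 - <<'E'
from h import *
for a,b,x,y,w,h in (('t0','t2',120,244,30,24),('s1','s2',186,124,26,34)):
    d=np.abs(load(a)['image'].astype(int)-load(b)['image']).sum(2)[y:y+h,x:x+w]
    print(x,y)
    for j,r in enumerate(d): print(y+j,''.join('#' if v>120 else '+' if v>50 else '.' for v in r))
E
```

```text
120 244
244 ..............................
245 ..............................
246 ..............................
247 ..............................
248 ..............................
249 ..............................
250 ..............................
251 ..............................
252 ..............................
253 ..............................
254 ..............................
255 ............++................
256 ..........+++++...............
257 ..........++++................
258 .........+###+................
259 .........+###.................
260 ........++##+.................
261 .......++###..................
262 .......++##+..................
263 ..+++++####...................
264 ++########+................+..
265 ##########+...............##+.
266 ###########..............###+.
267 ###########+++##++......+###+.
186 124
124 ####......................
125 ####+.....................
126 #####+....................
127 ########+.................
128 #########.................
129 ++#######.................
130 ++######+.................
131 +#######+.................
132 ########+.................
133 ####++##+.................
134 .###+++##.................
135 .....++##+................
136 .......###................
137 .......####+..............
138 .......#####..............
139 .......+#####.............
140 ........++###+............
141 .........+####++..........
142 ..........+#####+.........
143 ............#####+........
144 .............####+........
145 .............+###+........
146 ..............###.........
147 ...............##.........
148 ..........................
149 ..........................
150 ..........................
151 ..........................
152 ..........................
153 ..........................
154 ..........................
155 ..........................
156 ..........................
157 ..........................
```

Call:
drive_tool([
  [1, [0, 0.009, 0], 0],
  [1, [0, 0, -0.025], 0],
  [1, [0, 0, -0.012], 0],
  [1, [0, 0, -0.004], 0],
  [1, [0, 0, 0], 0],
])

```text
t: 5.55
tcp_pos: [385.6, 367.7, 190.4]
orientation: [-0.043, 0.999, 0.0, -0.0]
wrist_force: [-0.4, -0.6, -1.0]
finger_gap: 20.6
grip_force: 59.0
```

```bash
python3 - <<'E'
from h import *
np.set_printoptions(suppress=True,precision=1)
t=snap('top','t3');s=snap('scene','s3')
from station import monitor
o=monitor.get_obs(); print(o['tcp_pos'],o['wrist_force'])
print(tri((load('s2'),(201.7,147.5)),(load('t2'),(132.3,255))))
for a,b,x,y,w,h in (('t0','t3',120,244,30,24),('s1','s3',186,130,28,44)):
    d=np.abs(load(a)['image'].astype(int)-load(b)['image']).sum(2)[y:y+h,x:x+w]
    print(x,y)
    for j,r in enumerate(d): print(y+j,''.join('#' if v>120 else '+' if v>50 else '.' for v in r))
E
```

```text
[385.8 368.  191.2] [-0.3 -0.1 -2.3]
(array([438.4, 360.1, 140.3]), [2.4, 2.4])
120 244
244 ..............................
245 ..............................
246 ..............................
247 ..............................
248 ..............................
249 ..............................
250 ..............................
251 ..............................
252 ..............................
253 ..............................
254 ..............................
255 ..............................
256 ..............................
257 ..............................
258 ............++++..............
259 ...........++++...............
260 ..........+###+...............
261 .........++###................
262 .........++##+................
263 ........++##+.................
264 ...+++#+####..................
265 +.+#########..................
266 #+##########..........###+..++
267 ############....++...+###+.+##
186 130
130 ###++.......................
131 ###+........................
132 ###+........................
133 ###+........................
134 ###+........................
[... 587 characters left out ...]
.......
153 ............+###+...........
154 .............####...........
155 ..............####..........
156 ...............####.........
157 ................###+........
158 ................+##+........
159 .................+#+........
160 ............................
161 ............................
162 ............................
163 ............................
164 ............................
165 ............................
166 ............................
167 ............................
168 ............................
169 ............................
170 ............................
171 ............................
172 ............................
173 ..................+++.......
```

Call:
drive_tool([
  [1, [0.002, -0.001, 0], 0],
  [1, [0, 0, -0.005], 0],
  [1, [0, 0, -0.004], 0],
  [1, [0, 0, 0], 0],
])

```text
t: 6.15
tcp_pos: [387.1, 366.5, 180.6]
orientation: [-0.044, 0.999, -0.0, -0.001]
wrist_force: [0.5, -0.1, -1.5]
finger_gap: 21.0
grip_force: 59.0
```

Call:
drive_tool([
  [1, [0, 0, -0.004], 0],
  [1, [0, 0, 0], 0],
])

```text
t: 6.4
tcp_pos: [387.2, 366.6, 176.8]
orientation: [-0.044, 0.999, -0.0, -0.0]
wrist_force: [0.0, -0.6, -1.0]
finger_gap: 20.6
grip_force: 59.0
```

Call:
drive_tool([
  [1, [0, 0, -0.003], 0],
  [1, [0.004, 0, 0], 0],
  [1, [0.004, 0, 0.001], 0],
  [1, [0, 0, 0], 0],
])

```text
t: 6.9
tcp_pos: [393.4, 366.7, 174.8]
orientation: [-0.043, 0.999, -0.0, -0.003]
wrist_force: [-7.6, -0.4, 1.1]
finger_gap: 20.9
grip_force: 59.4
```

Call:
drive_tool([
  [1, [0.006, 0, 0.003], 0],
  [1, [0.006, 0, 0.0025], 0],
  [1, [0.006, 0, 0.002], 0],
  [1, [0, 0, 0], 0],
])

```text
t: 7.4
tcp_pos: [412.5, 367.1, 182.1]
orientation: [-0.043, 0.999, 0.0, -0.002]
wrist_force: [-4.4, 1.4, -1.7]
finger_gap: 20.5
grip_force: 58.8
```

```bash
cat > look.py <<'E'
from h import *
import sys
tag=sys.argv[1]
s=snap('scene','s'+tag)
x,y,w,h=190,120,30,60
d=np.abs(load('s1')['image'].astype(int)-s['image']).sum(2)[y:y+h,x:x+w]
print(x)
for j,r in enumerate(d): print(y+j,''.join('#' if v>120 else '+' if v>50 else '.' for v in r))
from station import monitor
o=monitor.get_obs(); print(o['tcp_pos'],o['wrist_force'])
E
python3 look.py 4
```

```text
190
120 ############..................
121 ############..................
122 ###########+..................
123 ###########+..................
124 ############..................
125 ###########+..................
126 ###########...................
127 ###########...................
128 ###########...................
129 ##########+...................
130 #########++...................
131 ########++....................
132 #+#######+....................
133 #+######+.....................
134 +++#####+.....................
135 +++#####+.....................
136 +++######.....................
137 ##+######.....................
138 #########.....................
139 #########.....................
140 ++#######+....................
141 ..#########+..................
142 ..+#########+.................
143 ..+#########+.................
144 ..+#########..................
145 ..+########...................
146 ..+#######....................
147 ...++#####+...................
148 .....+#####+..................
149 .......+####+.................
150 ........####..................
151 .......
[... 382 characters left out ...]
..........................
163 ...............+..............
164 ..............................
165 ..............................
166 ..............................
167 ..............................
168 ..............................
169 ..............................
170 ..............................
171 ..............................
172 ..............................
173 ...............++.............
174 ..............................
175 ..............................
176 ..............................
177 ##+...........................
178 ###+....+++...................
179 ####++++###+....++............
[412.42186878 367.07488734 182.1281034 ] [-5.15181304  1.69918467 -1.7209064 ]
```

Call:
drive_tool([
  [1, [0.006, 0, 0], 0],
  [1, [0.006, 0, 0.0], 0],
  [1, [0.006, 0, 0.0], 0],
  [1, [0.003, 0.001, 0], 0],
  [1, [0, 0, 0], 0],
])

```text
t: 8.07
tcp_pos: [434.0, 368.7, 183.9]
orientation: [-0.043, 0.999, 0.001, -0.001]
wrist_force: [-5.6, 1.4, 3.6]
finger_gap: 21.1
grip_force: 58.8
```

```bash
python3 look.py 5 | sed -n '20,50p;60,70p'
```

```text
138 .....+######+++...............
139 ......+#####+++...............
140 .......#####++................
141 .......######+++..............
142 ......+#######++..............
143 .....##########...............
144 .....#########+...............
145 .....+########................
146 .........+###+................
147 ..........###.................
148 ..........+##+................
149 ...........###+...............
150 ...........###+...............
151 ...........###+...............
152 ...........+##+...............
153 ............###...............
154 ............###...............
155 ............###+..............
156 ............+##+..............
157 ............+###..............
158 .............###..............
159 ............+###+.............
160 ............+####.............
161 .............+##+.............
162 ..............+.+.............
163 ...............+..............
164 ..............................
165 ..............................
166 ..............................
167 ..............................
168 ..............................
178 ###########........+#+........
179 ###########+....++.##.........
[433.97731358 368.67548129 183.91365067] [-6.0683902   1.11544299  3.28315589]
```

Call:
drive_tool([
  [1, [0.004, 0.001, 0], 0],
  [1, [0.004, 0.001, -0.002], 0],
  [1, [0.001, 0, -0.005], 0],
  [1, [0, 0, -0.006], 0],
  [1, [0, 0, 0], 0],
])

```text
t: 8.75
tcp_pos: [442.4, 370.1, 169.8]
orientation: [-0.043, 0.999, 0.0, -0.002]
wrist_force: [-5.8, 1.6, 1.3]
finger_gap: 20.6
grip_force: 58.7
```

```bash
python3 look.py 6 | sed -n '22,50p;61,70p'
```

```text
140 ........####++##+.............
141 ........+####++#+.............
142 .........#####++++............
143 .........#####+++.............
144 .........#####++..............
145 ........+#######+.............
146 .......+#########+............
147 ......++#########.............
148 ........########+.............
149 ..........+####+..............
150 ............###+..............
151 ............###...............
152 ............###+..............
153 ............###+..............
154 ............###+..............
155 ............+###..............
156 .............###..............
157 .............###..............
158 .............###+.............
159 ............+###+.............
160 ............+####.............
161 .............+##+.............
162 ..............................
163 ...............+..............
164 ..............++..............
165 ..............++..............
166 ..............................
167 ..............................
168 ..............................
179 ###########+....++++#++.......
[442.37950035 370.10260501 169.77617288] [-6.21818492  1.49879137 -0.02941094]
```

Call:
drive_tool([
  [1, [-0.001, 0, -0.006], 0],
  [1, [0, 0, -0.006], 0],
  [1, [0, 0, -0.006], 0],
  [1, [0, 0, -0.006], 0],
  [1, [0, 0, 0], 0],
])

```text
t: 9.43
tcp_pos: [442.0, 370.2, 146.4]
orientation: [-0.043, 0.999, 0.0, -0.001]
wrist_force: [-5.4, 0.9, 2.2]
finger_gap: 20.7
grip_force: 59.1
```

Call:
drive_tool([
  [1, [0, 0, -0.006], 0],
  [1, [0, 0, -0.006], 0],
  [1, [0, 0, -0.005], 0],
  [1, [0, 0, -0.003], 0],
  [1, [0, 0, 0], 0],
])

```text
t: 10.05
tcp_pos: [442.2, 370.3, 127.4]
orientation: [-0.043, 0.999, 0.0, -0.001]
wrist_force: [-6.7, 0.1, 5.8]
finger_gap: 21.0
grip_force: 59.4
```

```bash
python3 look.py 7 | sed -n '27,50p;61,70p'
```

```text
145 ........########++............
146 ........+########+............
147 .........########+............
148 .........#########............
149 .........#########+...........
150 .........##########...........
151 .........##########...........
152 .........+#########...........
153 .........+########+...........
154 ..........########+...........
155 ..........########............
156 ..........########............
157 .........#########+...........
158 .........#########+...........
159 .........#########............
160 ..........######+.............
161 ............####..............
162 ..............................
163 ..............................
164 ..............+...............
165 ..............++..............
166 ..............+...............
167 ..............................
168 ..............................
179 ###########+....+++++++.......
[442.18936081 370.29195545 127.39493636] [-6.81536719  0.2697689   6.63879795]
```

Call:
drive_tool([
  [1, [0, 0, -0.002], 0],
  [1, [0, 0, -0.002], 0],
  [1, [0, 0, 0], 0],
])

```text
t: 10.48
tcp_pos: [442.3, 370.3, 123.7]
orientation: [-0.043, 0.999, 0.0, -0.001]
wrist_force: [-6.1, -0.5, 8.2]
finger_gap: 20.7
grip_force: 59.4
```

Call:
drive_tool([
  [1, [0, 0, -0.002], 0],
  [1, [0, 0, 0], 0],
])

```text
t: 10.72
tcp_pos: [442.5, 370.4, 122.9]
orientation: [-0.044, 0.999, 0.0, -0.001]
wrist_force: [-9.9, -2.1, 12.5]
finger_gap: 20.9
grip_force: 60.0
```

Call:
drive_tool([
  [1, [0, 0, -0.002], 0],
  [1, [0, 0, 0], 0],
])

```text
t: 10.98
tcp_pos: [442.7, 370.5, 122.8]
orientation: [-0.044, 0.999, 0.0, -0.001]
wrist_force: [-12.7, -4.3, 21.5]
finger_gap: 20.5
grip_force: 60.9
```

Call:
drive_tool([
  [0.4, [0, 0, 0.001], 0],
  [0.4, [0, 0, 0], 0],
  [0.4, [0, 0, 0], 0],
  [0.4, [0, 0, 0.04], 0],
  [0.4, [0, 0, 0.05], 0],
])

```text
t: 11.6
tcp_pos: [441.7, 369.0, 207.6]
orientation: [-0.044, 0.999, -0.001, -0.002]
wrist_force: [1.0, 1.2, -0.5]
finger_gap: 51.3
grip_force: 0.0
```

Call:
drive_tool([
  [0, [0, -0.05, 0.03], -0.1],
  [0, [0, -0.06, 0], -0.18],
  [0, [0, -0.06, 0], -0.18],
  [0, [0, -0.06, 0], -0.18],
  [0, [0, -0.06, 0], -0.18],
])

```text
t: 12.22
tcp_pos: [442.2, 77.9, 238.7]
orientation: [0.361, 0.933, -0.0, 0.0]
wrist_force: [0.1, -0.0, -0.5]
finger_gap: 85.5
grip_force: 0.0
```

```bash
python3 look.py 8 | sed -n '17,50p;61,70p'
```

```text
135 ...................+##########
136 ...................+##########
137 ...................+#######+##
138 ...................++#########
139 ...................+####+##+##
140 ...........++.......+#####++##
141 .........####+......+###+#+###
142 ........######......++###++###
143 ........######+.....+##++++###
144 ........######+.....+++++++###
145 ........######+.....+++++#####
146 .........######+.....+++######
147 .........######+......++######
148 .........######+........+#####
149 .........#######+........#####
150 .........########........+####
151 .........+######+........+####
152 .........+######+........+####
153 ..........######+........+####
154 ..........######+........+####
155 ..........#######........+####
156 ..........#######.........####
157 ..........########........####
158 ..........########+.......####
159 .........#########+.......+###
160 .........+########+........###
161 ..........#######+.........++.
162 ...........++...+.............
163 ..............................
164 ...............+..............
165 ..............++..............
166 ..............+...............
167 ..............................
168 ..............................
179 ..............................
[442.2691322   72.0493951  238.54475302] [ 2.56703157 -1.94496534 -0.41728093]
```

Call:
drive_tool([
  [0.3, [0.003, -0.042, 0], -0.179],
  [0.3, [0.003, -0.042, 0], -0.179],
  [0.3, [0.003, -0.042, 0], -0.179],
  [0.3, [0.003, -0.042, 0], -0.179],
  [0.3, [0.003, -0.042, 0], -0.179],
])

```text
t: 12.9
tcp_pos: [457.4, -131.8, 238.5]
orientation: [0.729, 0.684, -0.0, 0.0]
wrist_force: [0.4, 0.5, 0.1]
finger_gap: 59.8
grip_force: 0.0
```

Call:
drive_tool([
  [0.3, [0.003, -0.042, 0], -0.179],
  [0.3, [0.003, -0.042, 0], -0.179],
  [0.3, [0.003, -0.042, 0], -0.179],
  [0.3, [0.003, -0.04, 0], -0.177],
  [0.3, [0, 0, 0], 0],
])

```text
t: 13.52
tcp_pos: [469.1, -298.4, 238.1]
orientation: [0.922, 0.388, -0.0, -0.0]
wrist_force: [0.5, 0.4, 1.1]
finger_gap: 59.7
grip_force: 0.0
```

```bash
python3 - <<'E'
from h import *
np.set_printoptions(suppress=True,precision=2)
from station import monitor
w=snap('wrist','w9');o=monitor.get_obs(); n=o['orientation']; print(o['tcp_pos'],np.degrees(2*np.arctan2(n[1],n[0]))-90)
print(proj(load('s0'),[[440.3,370.5,95],[440.3,370.5,157]]))
hsv=cv2.cvtColor(w['image'],cv2.COLOR_BGR2HSV); m=cv2.inRange(hsv,(100,120,120),(125,255,255))
n,l,st,c=cv2.connectedComponentsWithStats(m)
for i in range(1,n):
    if st[i,4]>200:
        print(st[i],c[i]); cn=cv2.findContours((l==i).astype('uint8'),0,1)[0][0]; ap=cv2.approxPolyDP(cn,6,True)[:,0]; print([(p,atz(w,p,45)[:2]) for p in ap.astype(float)])
cv2.imwrite('pics/c7.png',tile(w,0,0,560,420,1.4))
E
```

```text
[ 469.14 -297.07  238.1 ] -44.21140359381396
[[203.32 158.31]
 [201.76 141.67]]
[ 356  102   50   58 1170] [380.49 130.76]
[(array([384., 102.]), array([ 581.54, -311.45])), (array([356., 144.]), array([ 540.96, -321.58])), (array([376., 159.]), array([ 545.05, -343.76])), (array([405., 119.]), array([ 585.61, -334.83]))]
[287 150  18  30 351] [297.15 163.16]
[(array([293., 150.]), array([ 498.27, -287.35])), (array([291., 171.]), array([ 484.23, -299.48])), (array([304., 179.]), array([ 487.47, -312.71])), (array([303., 151.]), array([ 503.87, -294.02]))]
```

```bash
python3 - <<'E'
from h import *
np.set_printoptions(suppress=True,precision=1)
w=load('w9')
print(proj(w,[[504,-295,45],[458.5,-344,45],[430,-312,45],[475,-266.5,45]]))
hsv=cv2.cvtColor(w['image'],cv2.COLOR_BGR2HSV); m=cv2.inRange(hsv,(100,100,40),(130,255,255))
x,y=220,120
for j in range(y,300,5): print(j,''.join('#' if v else '.' for v in m[j,x:400:3]))
E
```

```text
[[303.9 151.7]
 [304.3 224.4]
 [257.7 221.4]
 [256.9 151.6]]
120 ................................................######...###
125 ...............................................#######....##
130 ..............................................#.####.....###
135 .............................................######.....###.
140 ............................................######....####..
145 ..............#############..................############...
150 ..............##############...................########.....
155 .............###############......................####......
160 .............################...............................
165 ..............##############................................
170 ..............#####.....####................................
175 ..............####......#####...............................
180 ..............####......#####...............................
185 ..............####......#####...............................
190 ..............####......####................................
195 ..............####......####................................
[... 600 characters left out ...]
..................................................
250 ............................................................
255 ............................................................
260 ............................................................
265 ............................................................
270 ............................................................
275 ............................................................
280 ............................................................
285 ............................................................
290 ............................................................
295 ............................................................
```

Call:
drive_tool([
  [0.3, [-0.001, -0.008, -0.03], 0],
  [0.3, [0, 0, -0.055], 0],
  [0.3, [0, 0, -0.055], 0],
  [0.3, [0, 0, -0.035], 0],
  [0.3, [0, 0, 0], 0],
])

```text
t: 14.2
tcp_pos: [466.2, -301.3, 60.3]
orientation: [0.921, 0.39, -0.002, -0.003]
wrist_force: [-0.6, 0.3, -0.2]
finger_gap: 59.6
grip_force: 0.0
```

Call:
drive_tool([
  [0.3, [0.001, -0.003, -0.01], 0],
  [0.3, [0, 0, -0.008], 0],
  [0.3, [0, 0, 0], 0],
])

```text
t: 14.58
tcp_pos: [469.6, -307.4, 46.2]
orientation: [0.921, 0.389, 0.0, 0.0]
wrist_force: [0.6, -0.4, 0.2]
finger_gap: 60.3
grip_force: 0.0
```

Call:
drive_tool([
  [0.3, [-0.001, 0.002, -0.004], 0],
  [0.3, [0, 0, 0], 0],
  [1, [0, 0, 0], 0],
  [1, [0, 0, 0], 0],
  [1, [0, 0, 0], 0],
])

```text
t: 15.2
tcp_pos: [468.8, -305.5, 42.4]
orientation: [0.921, 0.389, 0.0, 0.0]
wrist_force: [-0.2, 1.3, 3.0]
finger_gap: 38.7
grip_force: 62.0
```

Call:
drive_tool([
  [1, [0, 0, 0], 0],
  [1, [0, 0, 0.03], 0],
  [1, [0, 0, 0.05], 0],
  [1, [0, 0, 0.06], 0],
  [1, [0, 0, 0], 0],
])

```text
t: 15.82
tcp_pos: [471.0, -307.3, 187.8]
orientation: [0.921, 0.389, 0.003, 0.005]
wrist_force: [-0.3, -0.8, -2.3]
finger_gap: 38.7
grip_force: 61.6
```

Call:
drive_tool([
  [1, [0, 0.02, 0.05], 0],
  [1, [-0.002, 0.06, 0.005], -0.1],
  [1, [-0.002, 0.06, 0], -0.1],
  [1, [-0.002, 0.06, 0], -0.1],
  [1, [0, 0.06, 0], -0.1],
])

```text
t: 16.45
tcp_pos: [461.0, -43.3, 234.5]
orientation: [0.98, 0.197, -0.001, -0.001]
wrist_force: [2.1, -0.4, -1.7]
finger_gap: 38.8
grip_force: 61.7
```

Call:
drive_tool([
  [1, [0, 0.06, 0], -0.1],
  [1, [0, 0.06, 0], -0.017],
  [1, [0, 0.06, 0], 0],
  [1, [0, 0.06, 0], 0],
  [1, [0, 0.05, 0], 0],
])

```text
t: 17.08
tcp_pos: [461.0, 246.6, 234.3]
orientation: [0.99, 0.141, -0.002, 0.0]
wrist_force: [1.1, -0.6, -3.2]
finger_gap: 38.7
grip_force: 61.6
```

Call:
drive_tool([
  [1, [0, 0.04, 0], 0],
  [1, [0, 0, 0], 0],
  [1, [0, 0, 0], 0],
])

```text
t: 17.45
tcp_pos: [461.7, 284.1, 234.9]
orientation: [0.99, 0.141, -0.002, 0.001]
wrist_force: [-0.7, -0.3, -2.1]
finger_gap: 38.3
grip_force: 61.7
```

```bash
python3 - <<'E'
from h import *
np.set_printoptions(suppress=True,precision=2)
from station import monitor
w=snap('wrist','w10');t=snap('top','t10');s=snap('scene','s10');o=monitor.get_obs(); n=o['orientation']; print(o['tcp_pos'],np.degrees(2*np.arctan2(n[1],n[0]))-90)
cv2.imwrite('pics/c8.png',np.vstack([tile(w,100,60,400,220,2)[:, :800],pad(np.hstack([tile(t,120,205,70,40,4),tile(s,180,130,70,40,4)]),800,160)]))
E
```

```text
[462.38 283.6  236.19] -73.88415423085328
```

View pics/c8.png

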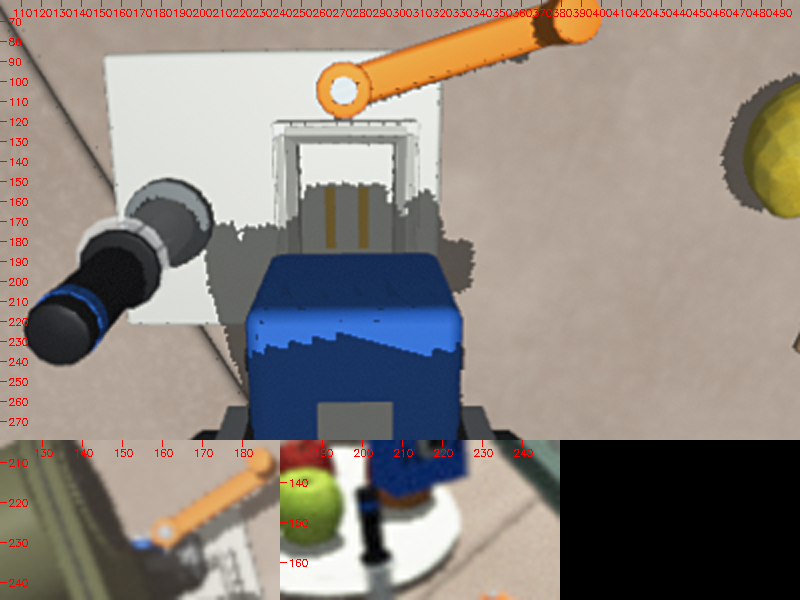

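View: the pack is held square to the pocket; pack top front edge (224,215)–(330,215), bottom front edge (237.5,187.5)–(318.5,187.5); pocket block's far edge (236.5,121)–(308.5,121); pin (271.5,105). The probe flange sits on the tube mouth.

```bash
python3 - <<'E'
from h import *
np.set_printoptions(suppress=True,precision=1)
w=load('w10'); T=np.array([462.4,283.6])
a=np.radians(16.1);R=np.array([[np.cos(a),-np.sin(a)],[np.sin(a),np.cos(a)]])
f=lambda p,z: (atz(w,p,z)[:2]-T)@R
for n,z,ps in (('packtop',239,((224,215),(330.5,215))),('packbot',194,((237.5,187.5),(318.5,187.5))),('block far',33,((236.5,121),(308.5,121))),('pin',65.5,((271.5,105),)),('pocket floor far',8,((250,131.5),(297,131.5))),('rim',90,((160,187.5),))):
    print(n,[f(p,z) for p in ps])
E
```

```text
packtop [array([33.9, 19.5]), array([ 33.9, -18.2])]
packbot [array([32.5, 19.3]), array([ 32.5, -18.8])]
block far [array([51.3, 35.9]), array([ 51.3, -26.8])]
pin [array([65.9,  4.9])]
pocket floor far [array([39.7, 26. ]), array([ 39.7, -18.3])]
rim [array([ 6.2, 90. ])]
```

Call:
drive_tool([
  [1, [0.0035, 0.0055, -0.03], 0],
  [1, [0, 0, -0.05], 0],
  [1, [0, 0, -0.045], 0],
  [1, [0, 0, 0], 0],
  [1, [0, 0, 0], 0],
])

```text
t: 18.23
tcp_pos: [467.2, 290.3, 113.8]
orientation: [0.99, 0.14, 0.001, -0.0]
wrist_force: [0.4, -0.3, -1.5]
finger_gap: 38.6
grip_force: 61.6
```

Call:
drive_tool([
  [1, [-0.001, -0.001, -0.015], 0],
  [1, [0, 0, -0.015], 0],
  [1, [0, 0, -0.008], 0],
  [1, [0, 0, -0.006], 0],
  [1, [0, 0, 0], 0],
])

```text
t: 18.85
tcp_pos: [464.6, 289.1, 67.1]
orientation: [0.99, 0.141, -0.001, 0.0]
wrist_force: [0.3, 0.3, -1.7]
finger_gap: 38.7
grip_force: 61.7
```

Call:
drive_tool([
  [1, [0.001, 0, -0.003], 0],
  [1, [0, 0, -0.004], 0],
  [1, [0, 0, -0.003], 0],
  [1, [0, 0, 0], 0],
])

```text
t: 19.35
tcp_pos: [465.7, 289.2, 57.4]
orientation: [0.99, 0.141, -0.0, 0.0]
wrist_force: [-0.0, 0.6, -1.2]
finger_gap: 38.1
grip_force: 61.7
```

In without contact force. Lower to the floor.

Call:
drive_tool([
  [1, [0, 0, -0.003], 0],
  [1, [0, 0, -0.002], 0],
  [1, [0, 0, -0.001], 0],
  [1, [0, 0, 0], 0],
])

```text
t: 19.85
tcp_pos: [465.8, 289.2, 51.7]
orientation: [0.99, 0.141, -0.0, 0.0]
wrist_force: [1.0, 0.2, -2.0]
finger_gap: 38.2
grip_force: 61.7
```

Call:
drive_tool([
  [1, [0, 0, -0.001], 0],
  [1, [0, 0, -0.001], 0],
  [1, [0, 0, 0], 0],
])

```text
t: 20.23
tcp_pos: [466.0, 289.4, 50.4]
orientation: [0.99, 0.141, 0.0, 0.0]
wrist_force: [-2.8, -1.0, 2.6]
finger_gap: 38.7
grip_force: 62.1
```

Call:
drive_tool([
  [0.5, [0, 0, 0], 0],
  [0.4, [0, 0, 0], 0],
  [0.4, [0, 0, 0], 0],
  [0.4, [0, 0, 0.03], 0],
  [0.4, [0, 0, 0.05], 0],
])

```text
t: 20.85
tcp_pos: [464.4, 288.5, 128.3]
orientation: [0.99, 0.141, -0.002, 0.001]
wrist_force: [-0.9, 1.1, 0.1]
finger_gap: 51.2
grip_force: 0.0
```

Call:
drive_tool([
  [0.4, [0.03, -0.02, 0.05], 0],
  [0.4, [0, 0, 0.05], 0],
  [0.4, [0, 0, 0], 0],
])

```text
t: 21.22
tcp_pos: [498.9, 270.2, 236.0]
orientation: [0.99, 0.141, 0.005, -0.001]
wrist_force: [-1.1, -0.3, 0.1]
finger_gap: 51.1
grip_force: 0.0
```

```bash
python3 - <<'E'
from h import *
np.set_printoptions(suppress=True,precision=1)
w=load('w10'); print('knob',atz(w,(387.5,67),95.5))
w=snap('wrist','w11'); print(proj(w,[[571,234,95.5],[463.7,289.5,53]]))
from station import monitor
print(monitor.get_obs()['tcp_pos'])
hsv=cv2.cvtColor(w['image'],cv2.COLOR_BGR2HSV)
for nm,lo,hi,z in (('blue',(100,100,40),(130,255,255),53),('orange',(5,150,100),(22,255,255),95.5)):
    m=cv2.inRange(hsv,lo,hi); n,l,st,c=cv2.connectedComponentsWithStats(m)
    for i in range(1,n):
        if st[i,4]>150:
            cn=cv2.findContours((l==i).astype('uint8'),0,1)[0][0]; ap=cv2.approxPolyDP(cn,5,True)[:,0].astype(float); print(nm,st[i],[(p,atz(w,p,z)[:2]) for p in ap])
E
```

```text
knob [572.8 237.1  95.5]
[[354.3 119.8]
 [245.4 218.2]]
[497.3 269.7 232.6]
blue [ 223  170   47   83 3048] [(array([268., 170.]), array([510.8, 282. ])), (array([230., 171.]), array([501. , 312.9])), (array([223., 180.]), array([491.7, 316.8])), (array([229., 252.]), array([428.2, 295.7])), (array([269., 249.]), array([441.2, 261.5]))]
blue [ 91 250  35  30 270] [(array([ 91., 259.]), array([384. , 419.3])), (array([112., 258.]), array([391. , 399.7])), (array([118., 279.]), array([370.9, 391. ])), (array([125., 269.]), array([383.4, 386. ])), (array([113., 251.]), array([398.4, 399.8]))]
orange [340 106  24  24 466] [(array([347., 106.]), array([578.6, 242.1])), (array([340., 122.]), array([566.6, 243.3])), (array([354., 129.]), array([564.8, 232.1])), (array([363., 114.]), array([576.7, 229.3]))]
orange [ 230  108  109   54 2051] [(array([337., 108.]), array([575.3, 248.5])), (array([238., 136.]), array([536.8, 310.6])), (array([231., 153.]), array([523.5, 312.5])), (array([245., 161.]), array([520.7, 301.2])), (array([336., 128.]), array([561.8, 244.7]))]
```

Call:
drive_tool([
  [0.4, [0.04, -0.017, -0.02], 0],
  [0.4, [0.035, -0.017, -0.05], 0],
  [0.4, [0, 0, -0.03], 0],
  [0.4, [0, 0, 0], 0],
  [0.4, [0, 0, 0], 0],
])

```text
t: 21.9
tcp_pos: [570.3, 235.8, 130.8]
orientation: [0.99, 0.141, 0.0, -0.0]
wrist_force: [-0.6, 0.4, 0.5]
finger_gap: 51.2
grip_force: 0.0
```

Call:
drive_tool([
  [0.4, [0.0015, 0, -0.025], 0],
  [0.4, [0, 0, -0.016], 0],
  [0.4, [0, 0, 0], 0],
  [1, [0, 0, 0], 0],
  [1, [0, 0, 0], 0],
])

```text
t: 22.52
tcp_pos: [572.3, 236.2, 90.8]
orientation: [0.99, 0.141, 0.001, -0.001]
wrist_force: [-1.3, 0.8, 9.2]
finger_gap: 15.9
grip_force: 52.7
```

Call:
drive_tool([
  [1, [0, 0, 0], 0],
  [1, [0, 0, 0], 0],
])

```text
t: 22.78
tcp_pos: [572.4, 236.3, 90.9]
orientation: [0.99, 0.141, 0.001, -0.001]
wrist_force: [-3.3, 1.8, 6.9]
finger_gap: 15.7
grip_force: 58.9
```

Call:
drive_tool([
  [1, [-0.0065, -0.0036, 0], 0],
  [1, [-0.0065, -0.0036, 0], 0],
  [1, [-0.007, -0.0024, 0], 0],
  [1, [-0.007, -0.0024, 0], 0],
  [1, [0, 0, 0], 0],
])

```text
t: 23.4
tcp_pos: [545.5, 224.3, 91.0]
orientation: [0.99, 0.141, 0.001, -0.001]
wrist_force: [3.1, 5.1, 3.1]
finger_gap: 15.6
grip_force: 59.2
```

Call:
drive_tool([
  [1, [-0.0073, -0.0012, 0], 0],
  [1, [-0.0073, -0.0012, 0], 0],
  [1, [-0.0074, 0, 0], 0],
  [1, [-0.0074, 0.0003, 0], 0],
  [1, [-0.0072, 0.0014, 0], 0],
])

```text
t: 24.02
tcp_pos: [509.5, 221.0, 90.9]
orientation: [0.99, 0.141, 0.001, 0.002]
wrist_force: [2.6, -5.8, 9.3]
finger_gap: 15.9
grip_force: 59.9
```

Call:
drive_tool([
  [1, [-0.0072, 0.0015, 0], 0],
  [1, [-0.007, 0.0026, 0], 0],
  [1, [-0.007, 0.0027, 0], 0],
  [1, [0, 0, 0], 0],
])

```text
t: 24.52
tcp_pos: [487.9, 225.5, 91.0]
orientation: [0.99, 0.141, 0.0, 0.005]
wrist_force: [0.1, -17.4, 12.4]
finger_gap: 15.3
grip_force: 62.8
```

Call:
drive_tool([
  [1, [-0.004, 0, 0], 0],
  [1, [-0.004, 0.0, 0], 0],
  [1, [-0.005, 0.003, 0], 0],
  [1, [-0.005, 0.003, 0], 0],
  [1, [0, 0, 0], 0],
])

```text
t: 25.15
tcp_pos: [468.2, 233.2, 90.5]
orientation: [0.99, 0.141, -0.002, 0.003]
wrist_force: [-7.0, -8.3, 12.6]
finger_gap: 15.3
grip_force: 59.8
```

```bash
cat > lev.py <<'E'
from h import *
np.set_printoptions(suppress=True,precision=1)
import sys
for v in ('wrist','scene','top'):
    d=snap(v,v+sys.argv[1]); m=cv2.inRange(cv2.cvtColor(d['image'],cv2.COLOR_BGR2HSV),(5,150,70),(22,255,255))
    n,l,st,c=cv2.connectedComponentsWithStats(m)
    for i in range(1,n):
        if st[i,4]>12:
            cn=cv2.findContours((l==i).astype('uint8'),0,1)[0][0]; ap=cv2.approxPolyDP(cn,2,True)[:,0].astype(float)
            P=[atz(d,p,65.5)[:2] for p in ap]
            if all(abs(p[0]-480)<150 and 150<p[1]<400 for p in P): print(v,st[i].tolist(),[(p.tolist(),q) for p,q in zip(ap,P)])
E
python3 lev.py 12
```

```text
wrist [115, 70, 186, 228, 10308] [([122.0, 76.0], array([530.9, 315.7])), ([115.0, 88.0], array([525.5, 317.7])), ([115.0, 103.0], array([519.7, 316.6])), ([122.0, 115.0], array([515.7, 313. ])), ([144.0, 125.0], array([514.2, 303.3])), ([258.0, 247.0], array([475.1, 244.1])), ([255.0, 277.0], array([460.2, 241.4])), ([258.0, 279.0], array([459.5, 239.8])), ([259.0, 290.0], array([454.1, 237.9])), ([270.0, 297.0], array([451.9, 231.9])), ([283.0, 297.0], array([453.6, 226. ])), ([292.0, 293.0], array([456.8, 222.6])), ([297.0, 288.0], array([460. , 221.1])), ([297.0, 279.0], array([464.5, 222.5])), ([300.0, 277.0], array([465.9, 221.5])), ([297.0, 248.0], array([479.4, 227.1])), ([292.0, 234.0], array([485.3, 231.2])), ([170.0, 98.0], array([527.5, 295.1])), ([170.0, 91.0], array([530.2, 295.7])), ([162.0, 78.0], array([534.3, 299.8])), ([150.0, 72.0], array([535.3, 305. ])), ([133.0, 70.0], array([534.3, 311.8]))]
scene [225, 169, 11, 15, 66] [([235.0, 169.0], array([533. , 306.4])), ([228.0, 173.0], array([501.4, 286.9])), ([226.0, 183.0], array([473.7, 221.7]))]
```

Call:
drive_tool([
  [0.4, [0, 0, 0], 0],
  [0.4, [0, 0, 0], 0],
  [0.4, [0, 0, 0.02], 0],
  [0.4, [0, 0, 0.025], 0.1],
  [0.4, [0.005, 0.001, 0], 0.16],
])

```text
t: 25.92
tcp_pos: [475.0, 236.9, 136.2]
orientation: [0.963, 0.271, 0.002, 0.0]
wrist_force: [-0.3, -0.1, 0.2]
finger_gap: 51.6
grip_force: 0.0
```

Call:
drive_tool([
  [0.4, [0.005, 0.001, 0], 0.16],
  [0.4, [0, 0, 0], 0.16],
  [0.4, [0, 0, 0], 0.14],
  [0.4, [0, 0, 0], 0],
])

```text
t: 26.42
tcp_pos: [478.6, 237.3, 133.7]
orientation: [0.877, 0.48, -0.001, 0.0]
wrist_force: [-0.4, -0.2, -0.5]
finger_gap: 50.9
grip_force: 0.0
```

```bash
python3 lev.py 13; python3 -c "
from station import monitor
import numpy as np
o=monitor.get_obs();n=o['orientation'];print(o['tcp_pos'],np.degrees(2*np.arctan2(n[1],n[0]))-90)"
```

```text
wrist [260, 57, 43, 217, 6108] [([285.0, 57.0], array([531.8, 314.3])), ([271.0, 59.0], array([525.4, 317.3])), ([263.0, 67.0], array([519.9, 316.2])), ([260.0, 78.0], array([515.8, 312.6])), ([266.0, 92.0], array([514.5, 305.2])), ([265.0, 232.0], array([472.4, 241.8])), ([261.0, 257.0], array([462. , 230.1])), ([263.0, 264.0], array([460.5, 225.7])), ([270.0, 271.0], array([461.4, 219.7])), ([277.0, 273.0], array([464.2, 216.4])), ([287.0, 271.0], array([469.8, 214.3])), ([293.0, 266.0], array([474.5, 215.2])), ([296.0, 258.0], array([478.7, 218.6])), ([292.0, 232.0], array([485.3, 233.6])), ([295.0, 93.0], array([526.7, 296.8])), ([302.0, 78.0], array([533.6, 301.2])), ([295.0, 62.0], array([534.7, 309.6]))]
scene [224, 169, 12, 15, 89] [([235.0, 169.0], array([533. , 306.4])), ([225.0, 173.0], array([492. , 290.8])), ([226.0, 183.0], array([473.7, 221.7]))]
[478.86557558 237.48941081 134.05682715] -32.638231086637596
```

Call:
drive_tool([
  [0.4, [-0.001, -0.001, -0.022], 0],
  [0.4, [0, 0, -0.022], 0],
  [0.6, [0, 0, 0], 0],
  [1, [0, 0, 0], 0],
  [1, [0, 0, 0], 0],
])

```text
t: 27.2
tcp_pos: [478.6, 236.7, 91.4]
orientation: [0.877, 0.481, 0.001, 0.0]
wrist_force: [-0.3, -0.2, -0.9]
finger_gap: 15.7
grip_force: 58.5
```

Call:
drive_tool([
  [1, [0, 0, 0], 0],
  [1, [0, 0, 0], 0],
])

```text
t: 27.45
tcp_pos: [478.6, 236.7, 91.3]
orientation: [0.877, 0.481, 0.001, 0.0]
wrist_force: [-0.7, -0.8, 2.6]
finger_gap: 15.5
grip_force: 58.8
```

Call:
drive_tool([
  [1, [-0.0061, 0.0044, 0], -0.089],
  [1, [-0.0056, 0.005, 0], -0.089],
  [1, [-0.0052, 0.0054, 0], -0.089],
  [1, [-0.0047, 0.0058, 0], -0.089],
  [1, [0, 0, 0], 0],
])

```text
t: 28.08
tcp_pos: [456.8, 257.6, 91.3]
orientation: [0.948, 0.318, 0.001, -0.0]
wrist_force: [-0.1, -0.4, 3.4]
finger_gap: 15.7
grip_force: 59.0
```

Clean, with no resistance. Continue.

Call:
drive_tool([
  [1, [-0.0042, 0.0062, 0], -0.089],
  [1, [-0.0036, 0.0066, 0], -0.089],
  [1, [-0.003, 0.0069, 0], -0.089],
  [1, [-0.0023, 0.007, 0], -0.087],
  [1, [0, 0, 0], 0],
])

```text
t: 28.7
tcp_pos: [444.3, 283.3, 91.2]
orientation: [0.989, 0.147, 0.001, 0.001]
wrist_force: [-0.1, -4.2, 4.5]
finger_gap: 15.4
grip_force: 59.4
```

Call:
drive_tool([
  [1, [-0.0006, 0.002, 0], 0],
  [1, [0, 0, 0], 0],
])

```text
t: 28.95
tcp_pos: [444.2, 283.5, 91.2]
orientation: [0.989, 0.147, 0.001, 0.003]
wrist_force: [1.4, -10.6, 5.2]
finger_gap: 15.4
grip_force: 59.5
```

At the shut stop (the force rises without motion). Release, lift, move off and check.

Call:
drive_tool([
  [0.6, [0, 0, 0], 0],
  [0.4, [0, 0, 0], 0],
  [0.4, [0, 0, 0], 0],
  [0.4, [0, 0, 0.04], 0],
  [0.4, [0, 0, 0.05], 0],
])

```text
t: 29.58
tcp_pos: [441.7, 285.6, 179.8]
orientation: [0.989, 0.146, -0.002, 0.0]
wrist_force: [0.7, 0.6, -0.2]
finger_gap: 51.3
grip_force: 0.0
```

Call:
drive_tool([
  [0.4, [-0.02, -0.03, 0.06], 0],
  [0.4, [-0.02, -0.04, 0.05], 0],
  [0.4, [0, 0, 0], 0],
  [0.4, [0, 0, 0], 0],
])

```text
t: 30.08
tcp_pos: [406.1, 221.9, 280.3]
orientation: [0.989, 0.146, -0.0, -0.0]
wrist_force: [-0.8, 0.1, -0.7]
finger_gap: 51.5
grip_force: 0.0
```

```bash
python3 - <<'E'
from h import *
w=snap('wrist','w20');s=snap('scene','s20')
cv2.imwrite('pics/c9.png',np.vstack([tile(w,0,0,560,420,800/560)[:330],np.hstack([tile(s,180,130,80,54,5),tile(s,240,170,80,54,5)])]))
np.set_printoptions(suppress=True,precision=1)
print(proj(s,[[440.3,370.5,95],[440.3,370.5,157]]))
E
```

```text
[[203.3 158.3]
 [201.8 141.7]]
```

View pics/c9.png

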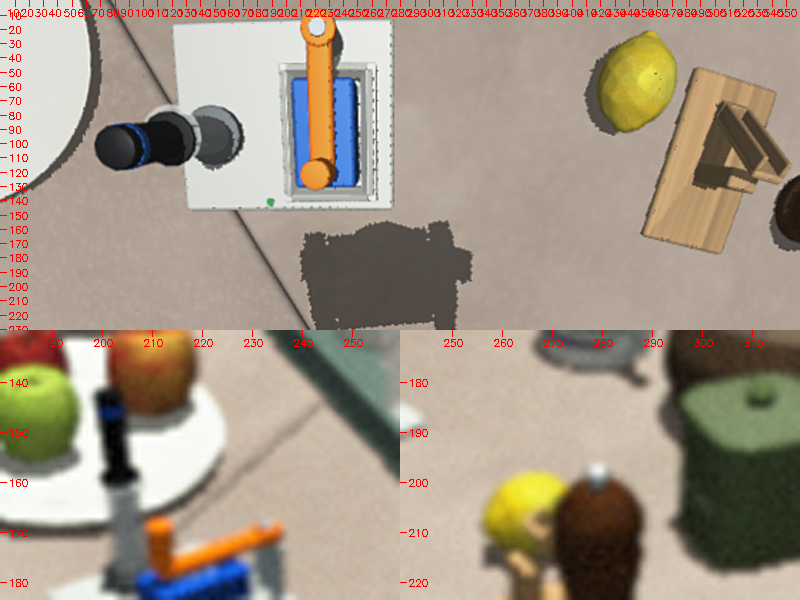

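```bash
python3 - <<'E'
from h import *
np.set_printoptions(suppress=True,precision=1)
w=load('w20');s=load('s20');m=cv2.cvtColor(w['image'],cv2.COLOR_BGR2GRAY)
b=(m<45).astype('uint8'); n,l,st,c=cv2.connectedComponentsWithStats(b)
i=l[102,84]; print(st[i])
print(proj(w,[[440.3,370.5,95],[440.3,370.5,157]]),atz(w,(84,102),157),atz(w,(120.5,96.5),95), tri((w,(84,102)),(s,(200.8,142))),tri((w,(120.5,96.5)),(s,(203.5,158.8))))
x,y=60,70
for j in range(y,130,2): print(j,''.join('#' if v<45 else '+' if v<90 else '.' for v in m[j,x:180:1]))
E
```

```text
[     0      0    560    420 193876]
[[117.1  95.8]
 [ 79.8  97.1]] [437.9 367.1 157. ] [440.5 367.6  95. ] (array([437.1, 367.4, 157.3]), [0.9, 0.9]) (array([440.3, 367.9,  94.2]), [0.1, 0.1])
70 .+++++++.................................................++.............................................................
72 ++++++++...................................................+............................................................
74 ++++++++................................................................................................................
76 ++++++..........................................................................................++......................
78 +++++..................................................+++++++.....................................++...................
80 +++++............................................+###+++++++++###+...................................+#+................
82 +++++........................................++###+++++++++++++++++#+.........+++++++++++..............+#...............
84 ++++...............................
[... 2128 characters left out ...]
...........................................................................
120 ........................................................................................................................
122 ........................................................................................................................
124 ........................................................................................................................
126 ........................................................................................................................
128 ........................................................................................................................
```

The final view shows the lever shut over the pack, the pack level in its pocket, and the probe seated. Its handle top is at z 157, as expected when seated, and it tilts about 0.045 rad. The bystanders are where they were.

```bash
python3 -c "
from station import order
print(order.job_done())"
```

```text
the job is handed in; nothing more can be done
None
```

I handed the job in at about 30 s of the 72 s allowed: the pack is seated in its pocket, the lever is shut over it, and the probe is pushed down until its flange sits on the tube's mouth, leaning about 0.045 rad (limit 0.09); the hand-in returned no verdict.

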